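Switch on the science-table scale and tare it

TASK

The white bowl is standing on the digital scale for the next experiment: switch the scale on with its green key, then press its blue tare key so that the bowl is zeroed out, and draw your hand clear. Press each key gently down with the fingertips and let it come up again. Do not press the light grey units key between them, do not touch the pan or the bowl, do not shift the scale, and leave the timer and everything else on the table alone.

Things in the scene. Friction and masses are not known exactly. Their poses are not given: they have to be found in the camera images.
- scale: grey digital bench scale, 250 x 210 mm and 36 mm high (flat top of the housing), 1.8 kg, standing loose on rubber feet. Origin: centre of its underside, on the table. Its -x edge is the front, where a dark strip carries a row of three round keys; behind that row lie the blank display (not raised) and then the round pan. z up, y along the row of keys towards the green one
- pan: round steel weighing pan on the scale, 140 mm across, 5 mm thick; origin at the centre of its underside, 40 mm above the table and 47 mm behind (+x of) the scale's centre; its top is 45 mm above the table. Fixed to the scale
- bowl: white plastic bowl, 110 mm across the rim, 48 mm high, standing on the pan, its rim 93 mm above the table; origin at the centre of its underside. Loose, light
- on_key_top (a point): centre of the top of the green on key at rest, 43 mm above the table; moves down with the key. Round key, 24 mm across, standing 7 mm above the housing, at (-98, +55) mm in the scale's x, y. It goes straight down 5 mm to its stop against a spring (1.2 N to start, 8 N fully down), counts as pressed from 2 mm (4 N) and springs back when let go; fully down it still stands 2 mm above the housing
- units_key_top (a point): centre of the top of the light grey units key, 43 mm above the table; same make of key, midway between the green and the blue key, at (-98, 0) mm in the scale's x, y. Not to be pressed
- tare_key_top (a point): centre of the top of the blue tare key at rest, 43 mm above the table; same make and spring as the green key, at (-98, -55) mm in the scale's x, y, so 110 mm from the green key
- on_key (a joint): travel of the green on key, m: 0 up, 0.005 fully down
- units_key (a joint): travel of the light grey units key, m: 0 up, 0.005 fully down
- tare_key (a joint): travel of the blue tare key, m: 0 up, 0.005 fully down
- timer: white kitchen timer lying flat beside the scale, 70 x 70 x 20 mm, with its own small green and red keys (23 mm above the table) and a display; origin at the centre of its underside. Loose, to be left alone
- tub: cream plastic tub with an orange lid, 94 mm across, 53 mm high, beside the scale; origin at the centre of its underside. Loose
- bottle: clear plastic bottle with a blue cap, 62 mm across, 160 mm high, beside the rear half of the scale; origin at the centre of its underside. Loose
- cup: clear open plastic measuring cup, 76 mm across the rim, 100 mm high, beside the rear half of the scale; origin at the centre of its underside. Loose
- jar: glass jar with a red lid, 66 mm across, 85 mm high, behind the scale; origin at the centre of its underside. Loose
- spoon: wooden spoon, 170 mm long, lying in front of the scale's keys; origin under it, its length along its x. Loose
Things that resemble listed ones, but are neither listed nor needed, are in the scene too. Leave any purple look-alike of the bowl alone.

How it is judged:
By the outcome, as a careful person would: the job done as asked, in the order asked, and still so for the second after the job is handed in, with the robot touching nothing.
It also fails if it takes over 50 s, if anything falls off the work surface, if the arm or the gripper's body presses on something with over 40 N, if the wrist force passes 120 N, or if a joint passes its speed limit or range.

ROBOT

A 6-joint arm with a two-finger parallel gripper is mounted at the origin on the work surface. World frame = base frame: x ahead of the robot, y to its left, z up, the work surface at z = 0. Lengths are in m, angles in rad, forces in N, time in s.
With the tool pointing down it reaches from about 0.35 to 0.975 m from the base axis. Payload 4.9 kg.
Tool frame: the origin (TCP) lies at the centre of the arm's flange, where the gripper is bolted on; the fingertips stand 173 mm ahead of it and the grasp point (between the pads) lies 155 mm ahead of it (ctrl.finger_overhang is the distance from the TCP to the fingertips, in m); z points along the fingers, y is the direction in which the jaws open and shut (so a half turn about z gives the same grasp; the last joint's range is limited). The gripper opens to 85 mm and grips with 20 to 120 N. Pads are 22 mm wide; open, the fingers measure 114 mm over their backs; the gripper's body (76 mm by 85 mm) begins 54 mm behind the grasp point. The pads swing forward as they close: fully open they stand 13 mm farther back than shut.
Start: joints at [-1.412, 0.053, 1.613, -0, 1.476, -0.119], TCP at [0.171, -0.601, 0.405] pointing down, gripper open.
Joint ranges: [-3.01, 3.01], [-1.01, 2.22], [0.06, 2.58], [-1.02, 4.17], [0.09, 2.62], [-3.14, 3.14]. Speed limits (rad/s): [2.57, 2.57, 3.14, 3.14, 3.14, 3.14].

INTERFACE

Orientations are given as a rotation vector (axis times angle).
In Python, from station import ctrl, eyes, spotter gives the robot as it stands.
- The arm moves only by the shell command python3 -m crank 'ROWS' [FORCE]. ROWS is JSON, a list of rows, each a list of 7 numbers: the turn, a rotation vector about the tool's x, y, z in rad, then the shift along the tool's x, y, z in mm, then the closure, from -1 (fully open) to 1 (shut). A call has 1 to 8 rows; each row shifts and turns the pose as measured when the row begins, along the tool's axes as they then stand; what a row does not reach is not made up. A row lasts 1/12 s, in which the tool goes at most 41.7 mm and 7.16 degrees, less where a joint would pass 70% of its speed; a pose out of reach is approached as far as the arm can. A call is refused whole if a number of a shift passes 41.7 or a number of a turn 0.125, either way. A call with a gripper value outside its range is refused whole. The fingers move at their own pace and stop on an object; FORCE is the grip in N (left out, the last holds). Time passes only in rows, so rows that do not move let the fingers close. It gives the time, the measured TCP pose, the force and the opening at its end, in the units of the state.
- ctrl.get_obs(): the state, without advancing time (a new reading comes with each control period).
- eyes.get_image(name): name is "scene" or "side" or "wrist"; returns a dict with "image" (480x640x3 uint8, red, green, blue), "vertical_fov" (degrees; the focal length in pixels is half the picture's height over the tangent of half this angle, whatever the lens; pixels are square), "cx", "cy" (the principal point, pixels), "rvec" (rotation vector, rad) and "tvec" (3), from world to camera coordinates, as OpenCV has them; the wrist camera has in their place "mount" (4x4, takes a point from camera to tool coordinates, whose origin is the TCP and whose axes are the flange's). Camera axes: x right, y down, z forward; pixel columns grow to the right and rows downward; lengths in m; the calibration is good to about 2 mm. A picture is of the moment at which its call begins: read the wrist's pose just before it. There is no depth.
- ctrl.finish_job(): hands the job in, once; it reports no verdict.
Trained networks look in a picture, given as the dict that the camera call returned (one of the last four; its "shot" number tells which), for a name from the list of things; names that differ only in an ending like _2 or _b are one class to them, and where a whole thing is asked for, a point or a joint stands for the part that bears it (a point fixed in the world has none). Each returns a list of dicts, best first, with "confidence" (0 to 1); they miss things now and then, are a little off and sometimes report something else, mostly with a low value. They report only what shows in the picture. A call takes as long as a camera call. They do not tell look-alikes from the thing itself.
- spotter.look_for(query, picture): "centre" ([x, y, z] in m, in world coordinates, good to about 4 mm: the middle of the surface that is visible of it).
- spotter.outline_of(query, picture): "region" (480x640 bool, what is visible of it).
- spotter.mark_of(query, picture): "centre" ([x, y, z] in m, in world coordinates, good to about 4 mm: a listed point, or the origin of a listed thing).
The state is a dict: "t": time; "q": joint angles; "dq": joint speeds; "effort": joint torques, N m; "tool_pos": TCP position; "tool_rot": TCP orientation; "contact_force": force on the tool from outside, world axes, zero at the start; "wrist_torque": the same for the moment, N m; "opening": finger opening in m.
Only numpy, scipy, OpenCV 4.12 (cv2) and the standard library are available. Lean on these libraries where they do the work, as an engineer would, in place of code of your own. Each camera call takes 0.05 s, during which the arm holds its last target.

## Working session

There is one attempt and no reset: what is moved stays moved. The work goes in short steps, Python scripts to look and compute and a shell command to move; the robot and the scene stay as the last step left them, time stands still between calls to the robot, and variables do not carry over. Pictures are saved under pics/ and viewed, and the job is handed in when it is done.

```bash
mkdir -p pics; ls
python3 - <<'E'
from station import ctrl,eyes,spotter
import cv2
o=ctrl.get_obs();print(o)
print(ctrl.finger_overhang)
for n in["scene","side"]:
    p=eyes.get_image(n);cv2.imwrite(f"pics/{n}0.png",p["image"][:,:,::-1])
    for q in["on_key_top","units_key_top","tare_key_top","scale","bowl","timer","tub","bottle","cup","jar","spoon","pan"]:
        print(n,q,[(r["centre"],r["confidence"]) for r in spotter.mark_of(q,p)][:3])
E
```

```text
pics
{'t': 0.0, 'q': array([-1.41203311e+00,  5.33751394e-02,  1.61430450e+00, -9.32578832e-06,
        1.47597919e+00, -1.18981012e-01]), 'dq': array([ 1.72935111e-03,  7.31174959e-05, -3.15923887e-03,  5.29411773e-04,
       -2.57158557e-04, -8.70410928e-04]), 'effort': array([ 7.10850218e-04, -3.93672359e+01, -3.70180607e+01, -1.14788912e-05,
        7.00141987e-03, -4.70351139e-06]), 'tool_pos': array([ 0.17133534, -0.60077981,  0.40344503]), 'tool_rot': array([-3.10930189e+00, -4.34594110e-01,  7.90797725e-05]), 'contact_force': array([-0.02977576,  0.23679261, -0.15828657]), 'wrist_torque': array([-0.03959085,  0.03597916,  0.01017812]), 'opening': 0.08544739229527853}
0.1734
scene on_key_top [([0.4697, 0.1821, 0.0414], 0.56)]
scene units_key_top [([0.4588, 0.1261, 0.0419], 0.56)]
scene tare_key_top [([0.4559, 0.0711, 0.0415], 0.47)]
scene scale [([0.5626, 0.118, 0.0005], 0.75)]
scene bowl [([0.7626, -0.0839, 0.0033], 0.91), ([0.3253, 0.3153, -0.0019], 0.85), ([0.6049, 0.1145, 0.0441], 0.78)]
scene timer []
scene tub [([0.5244, 0.2999, -0.0017], 0.81)]
scene bottle [([0.6035, -
[... 340 characters left out ...]
0.53)]
side tare_key_top [([0.4585, 0.0754, 0.0453], 0.41)]
side scale [([0.6047, 0.1096, 0.0404], 0.69), ([0.5597, 0.1136, -0.0023], 0.65)]
side bowl [([0.3254, 0.3102, 0.0008], 0.77), ([0.7617, -0.0787, -0.0003], 0.76), ([0.6019, 0.1152, 0.0424], 0.7)]
side timer [([0.4752, -0.0483, 0.005], 0.85), ([0.6002, -0.0738, 0.0003], 0.62), ([0.6005, 0.116, 0.0417], 0.33)]
side tub [([0.528, 0.2996, -0.0018], 0.57)]
side bottle [([0.4688, 0.1825, 0.0443], 0.7), ([0.6009, -0.0754, -0.0015], 0.67)]
side cup [([0.6554, 0.3045, -0.003], 0.82)]
side jar [([0.728, 0.0851, 0.0004], 0.83)]
side spoon [([0.3766, 0.1266, 0.0032], 0.7), ([0.726, 0.0869, -0.002], 0.34)]
side pan [([0.61, 0.1099, 0.0377], 0.8)]
```

View pics/scene0.png

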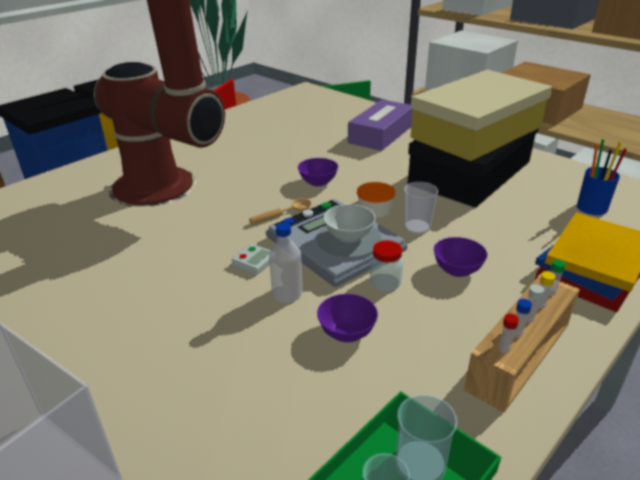

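View pics/side0.png

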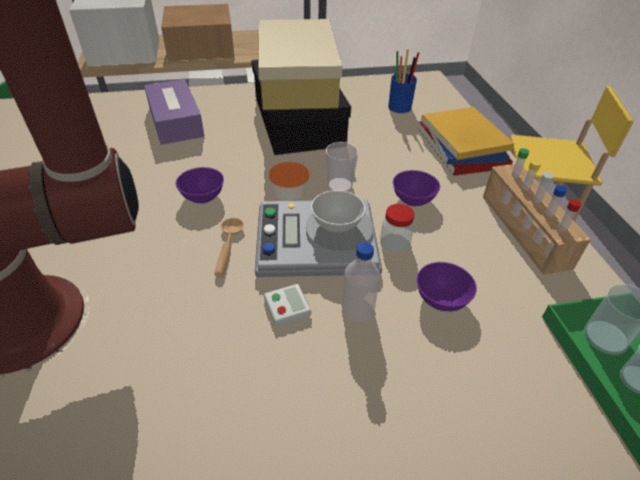

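The side view shows the keys in a column: green (270,212), grey (269,229) and blue (268,248). The timer is apart from them at (287,303). Next I'll refine the key positions from pixels.

```bash
cat > h.py <<'E'
from station import ctrl,eyes,spotter
import cv2,numpy as np
from scipy.spatial.transform import Rotation as R
def pose():
    o=ctrl.get_obs(); return o,np.array(o["tool_pos"]),R.from_rotvec(o["tool_rot"]).as_matrix()
def ray(p,u,v,z,T=None):
    f=240/np.tan(np.radians(p["vertical_fov"])/2)
    d=np.array([(u-p["cx"])/f,(v-p["cy"])/f,1])
    if T is None:
        A=cv2.Rodrigues(np.array(p["rvec"],float))[0]; c=-A.T@np.ravel(p["tvec"]); d=A.T@d
    else: c=T[:3,3]; d=T[:3,:3]@d
    return c+d*(z-c[2])/d[2]
def proj(p,X,T=None):
    f=240/np.tan(np.radians(p["vertical_fov"])/2)
    if T is None: x=cv2.Rodrigues(np.array(p["rvec"],float))[0]@X+np.ravel(p["tvec"])
    else: x=T[:3,:3].T@(X-T[:3,3])
    return p["cx"]+f*x[0]/x[2],p["cy"]+f*x[1]/x[2]
def wristT(p,pos,Rm):
    T=np.eye(4);T[:3,:3]=Rm;T[:3,3]=pos;return T@np.array(p["mount"])
def togo(x,y,z):
    "tool-axis shift mm to bring TCP to x,y,z"
    o,pos,Rm=pose(); print("t",o["t"],"pos",pos.round(4),"tilt",Rm[:,2].round(4),"shift mm",(Rm.T@(np.array([x,y,z])-pos)*1000).round(1))
def blobs(img,zone):
    h=cv2.cvtColor(img,cv2.COLOR_RGB2HSV); u0,v0,u1,v1=zone
    for n,lo,hi in[("green",(45,90,30),(90,255,255)),("blue",(100,120,30),(125,255,255))]:
        m=cv2.inRange(h,lo,hi); k=np.zeros_like(m);k[v0:v1,u0:u1]=m[v0:v1,u0:u1]
        c,l,s,ce=cv2.connectedComponentsWithStats(k)
        for i in range(1,c):
            if s[i,4]>15: yield n,s[i,4],ce[i]
E
python3 - <<'E'
from h import *
p=eyes.get_image("side")
for n,a,c in blobs(p["image"],(250,195,290,262)): print(n,a,c,ray(p,*c,.042).round(4))
for x in [(.46,.125,.35),(.46,.125,.405)]: togo(*x)
o,pos,Rm=pose();print(Rm.round(3))
E
```

```text
green 82 [269.85365854 211.8902439 ] [0.4695 0.1781 0.042 ]
blue 101 [268.31683168 247.59405941] [0.4543 0.07   0.042 ]
t 1.35 pos [ 0.1714 -0.601   0.4047] tilt [-0.  0. -1.] shift mm [ 476.6 -619.1   54.7]
t 1.35 pos [ 0.1714 -0.601   0.4047] tilt [-0.  0. -1.] shift mm [ 4.766e+02 -6.191e+02 -3.000e-01]
[[ 0.962  0.274 -0.   ]
 [ 0.274 -0.962  0.   ]
 [-0.    -0.    -1.   ]]
```

```bash
python3 -m crank '[[0,0,0,33,-25,0,1],[0,0,0,33,-25,0,1],[0,0,0,33,-25,0,1],[0,0,0,33,-25,0,1],[0,0,0,33,-25,0,1],[0,0,0,33,-25,0,1],[0,0,0,33,-25,0,1],[0,0,0,33,-25,0,1]]' 20; python3 -c "
from h import *
togo(.42,.12,.4)"
```

```text
t: 2.02
tool_pos: [0.37, -0.3369, 0.4037]
tool_rot: [3.111, 0.411, -0.0]
contact_force: [1.3, -0.6, 0.1]
opening: -0.0002
t 2.0167 pos [ 0.37   -0.3369  0.4037] tilt [ 3.0e-04 -3.1e-03 -1.0e+00] shift mm [ 167.  -428.2    2.3]
```

```bash
python3 -m crank '[[0,0,0,15,-38,0,1],[0,0,0,15,-38,0,1],[0,0,0,15,-38,0,1],[0,0,0,15,-38,0,1],[0,0,0,15,-38,0,1],[0,0,0,15,-38,0,1],[0,0,0,15,-38,0,1],[0,0,0,15,-38,0,1]]'; python3 -c "
from h import *
togo(.42,.12,.4)"
```

```text
t: 2.68
tool_pos: [0.4065, -0.0056, 0.4045]
tool_rot: [3.109, 0.408, 0.013]
contact_force: [1.0, -0.4, -0.6]
opening: -0.0004
t 2.6833 pos [ 0.4065 -0.0056  0.4045] tilt [ 0.0088 -0.0052 -0.9999] shift mm [  45.4 -117.9    4. ]
```

```bash
python3 -m crank '[[0,0,0,15,-38,0,1],[0,0,0,15,-38,0,1],[0,0,0,12,-35,0,1],[0,0,0,0,0,0,1],[0,0,0,0,0,0,1]]'
python3 - <<'E'
from h import *
o,pos,Rm=pose(); p=eyes.get_image("wrist");T=wristT(p,pos,Rm)
cv2.imwrite("pics/w1.png",p["image"][:,:,::-1])
print(pos.round(4),o["tool_rot"])
for n,a,c in blobs(p["image"],(0,0,640,480)): print(n,a,c,ray(p,*c,.043,T).round(4))
for q in["on_key_top","units_key_top","tare_key_top"]:print(q,[(r["centre"],r["confidence"],np.round(proj(p,np.array(r["centre"]),T))) for r in spotter.mark_of(q,p)][:3])
E
```

```text
t: 3.1
tool_pos: [0.4157, 0.1234, 0.4058]
tool_rot: [3.107, 0.428, 0.022]
contact_force: [-0.3, -0.2, -0.3]
opening: -0.0001
[0.4157 0.1234 0.4058] [3.10749877 0.42783254 0.02181244]
green 526 [269.99619772 147.65779468] [0.4711 0.1839 0.043 ]
green 164 [466.5        217.48780488] [ 0.4581 -0.0263  0.043 ]
blue 487 [371.55852156 192.83983573] [0.456  0.0757 0.043 ]
on_key_top [([0.4733, 0.1809, 0.0431], 0.93, array([274., 146.]))]
units_key_top [([0.4653, 0.1289, 0.0423], 0.6, array([323., 169.]))]
tare_key_top [([0.4554, 0.0697, 0.0428], 0.98, array([377., 195.]))]
```

View pics/w1.png

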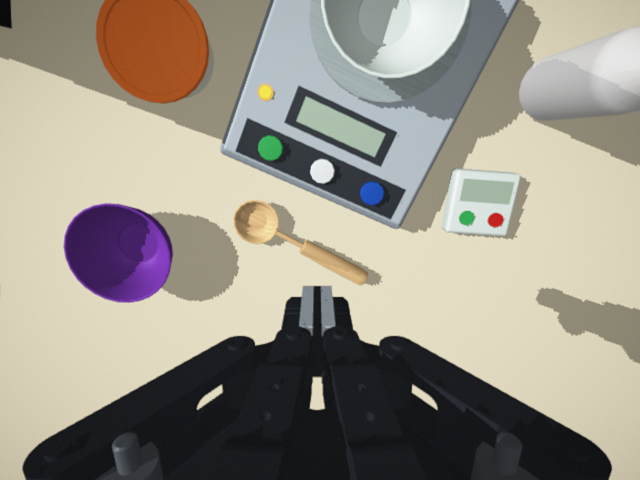

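The wrist view shows green (270,148), white (322,171) and blue (371,193). The green-to-blue distance comes out at 109 mm, against 110 given. The timer's keys are well away at about (467,217). I'll move above the green key.

```bash
cat >> h.py <<'E'
def tip(x,y,z):
    o,pos,Rm=pose(); t=pos+Rm[:,2]*.1734
    yaw=np.arctan2(Rm[1,0],Rm[0,0])
    want=R.from_euler('z',yaw).as_matrix()@np.diag([1,-1,-1.])
    print("t",round(o["t"],3),"tip",t.round(4),"F",np.round(o["contact_force"],1),"yaw",yaw.round(3),"level turn",R.from_matrix(Rm.T@want).as_rotvec().round(4),"shift",(Rm.T@(np.array([x,y,z])-t)*1000).round(1))
E
python3 -c "
from h import *
tip(.4705,.182,.12)"
```

```text
t 3.3 tip [0.4186 0.1202 0.2322] F [-0.3  0.6 -0.7] yaw 0.267 level turn [ 0.0065 -0.0131 -0.    ] shift [ 64.9 -46.6 112.8]
```

```bash
python3 -m crank '[[0.007,-0.013,0,17,-12,28,1],[0,0,0,17,-12,28,1],[0,0,0,17,-12,28,1],[0,0,0,15,-11,25,1],[0,0,0,0,0,0,1],[0,0,0,0,0,0,1]]'
python3 - <<'E'
from h import *
o,pos,Rm=pose(); p=eyes.get_image("wrist");T=wristT(p,pos,Rm)
cv2.imwrite("pics/w2.png",p["image"][:,:,::-1])
for n,a,c in blobs(p["image"],(0,0,640,480)): print(n,a,c,ray(p,*c,.043,T).round(4))
for q in["on_key_top","tare_key_top"]:print(q,[(r["centre"],r["confidence"]) for r in spotter.mark_of(q,p)][:3])
tip(.4705,.182,.075)
E
```

```text
t: 3.8
tool_pos: [0.474, 0.1756, 0.2971]
tool_rot: [3.116, 0.387, 0.015]
contact_force: [0.1, -0.5, -0.8]
opening: 0.0001
green 913 [304.10952903 251.40197152] [0.4719 0.1841 0.043 ]
green 288 [558.11458333 321.58680556] [ 0.4641 -0.017   0.043 ]
blue 850 [438.98470588 302.90117647] [0.4569 0.0768 0.043 ]
on_key_top []
tare_key_top [([0.4583, 0.0708, 0.0467], 0.77)]
t 3.95 tip [0.476  0.1757 0.1256] F [-0.2  0.2 -0.3] yaw 0.247 level turn [ 0.0031 -0.0129 -0.    ] shift [-4.5 -7.6 50.6]
```

View pics/w2.png

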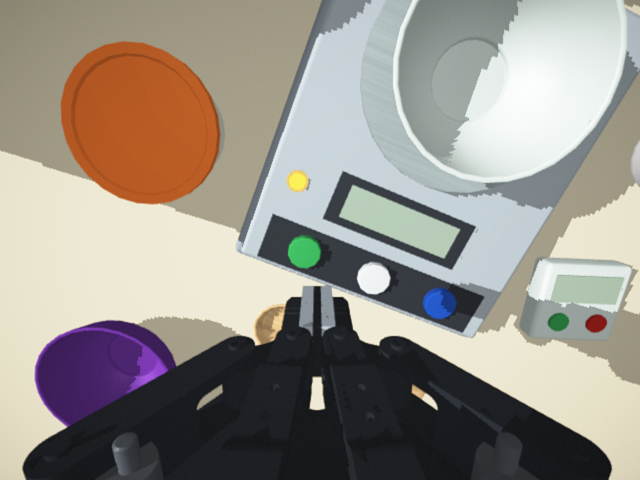

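```bash
python3 -m crank '[[0.003,-0.012,0,-2,-4,25,1],[0,0,0,-1,-4,22,1],[0,0,0,0,0,0,1],[0,0,0,0,0,0,1]]'
python3 - <<'E'
from h import *
tip(.4715,.183,.048)
o,pos,Rm=pose(); p=eyes.get_image("wrist");T=wristT(p,pos,Rm)
cv2.imwrite("pics/w3.png",p["image"][:,:,::-1])
for n,a,c in blobs(p["image"],(0,0,640,480)): print(n,a,c,ray(p,*c,.043,T).round(4))
print(proj(p,pos+Rm[:,2]*.1734,T))
tip(.4715,.183,.048)
E
```

```text
t: 4.28
tool_pos: [0.4717, 0.1804, 0.2604]
tool_rot: [-3.117, -0.38, -0.028]
contact_force: [-0.0, -0.7, 0.7]
opening: -0.0001
t 4.283 tip [0.4747 0.1809 0.0871] F [-0.  -0.7  0.7] yaw 0.243 level turn [ 0.001  -0.0175 -0.    ] shift [-3.3 -2.8 39. ]
green 1130 [311.20973451 270.43451327] [0.473  0.1845 0.043 ]
green 378 [602.35714286 348.74603175] [ 0.4653 -0.0129  0.043 ]
blue 1154 [468.28596187 330.32582322] [0.4571 0.0771 0.043 ]
(np.float64(317.9982434990523), np.float64(303.28694385260576))
t 4.333 tip [0.4747 0.1809 0.0872] F [ 0.5 -1.4  0.3] yaw 0.242 level turn [ 0.001  -0.0176 -0.    ] shift [-3.3 -2.8 39.1]
```

View pics/w3.png

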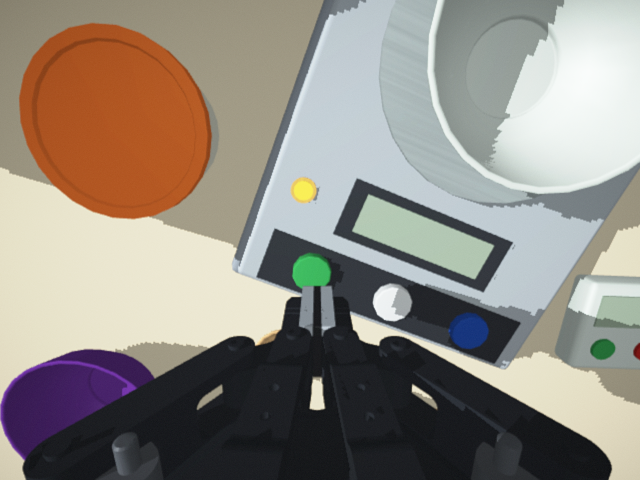

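```bash
python3 -m crank '[[0.001,-0.017,0,-2,-1.5,17,1],[0,0,0,-1,-1,15,1],[0,0,0,0,0,0,1],[0,-0.01,0,0,0,0,1],[0,0,0,0,0,0,1]]'
python3 - <<'E'
from h import *
tip(.4715,.183,.0425)
E
```

```text
t: 4.75
tool_pos: [0.4705, 0.1817, 0.233]
tool_rot: [3.118, 0.378, -0.003]
contact_force: [0.0, 0.8, 0.1]
opening: -0.0004
t 4.75 tip [0.4702 0.1816 0.0596] F [0.  0.8 0.1] yaw 0.241 level turn [0.0003 0.0017 0.    ] shift [ 1.6 -1.1 17.1]
```

```bash
python3 -m crank '[[0,0,0,1,-1,7,1],[0,0,0,0,0,4,1],[0,0,0,0,0,0,1],[0,0,0,0,0,0,1]]'
python3 - <<'E'
from h import *
tip(.4715,.183,.0400)
E
```

```text
t: 5.08
tool_pos: [0.4724, 0.1832, 0.2232]
tool_rot: [3.119, 0.378, 0.003]
contact_force: [0.2, 1.0, -0.4]
opening: 0.0
t 5.083 tip [0.4727 0.1832 0.0498] F [ 0.2  1.  -0.4] yaw 0.241 level turn [ 0.0004 -0.0017 -0.    ] shift [-1.2 -0.1  9.8]
```

```bash
python3 -m crank '[[0,0,0,-0.5,0,4,1],[0,0,0,0,0,2,1],[0,0,0,0,0,1.5,1]]'; python3 -m crank '[[0,0,0,0,0,1.5,1]]';  python3 -m crank '[[0,0,0,0,0,1.5,1]]'; python3 -c "
from h import *
tip(.4715,.183,.0400)"
```

```text
t: 5.33
tool_pos: [0.4722, 0.1832, 0.2158]
tool_rot: [3.119, 0.378, 0.005]
contact_force: [1.1, -0.4, 2.8]
opening: 0.0003
t: 5.42
tool_pos: [0.4723, 0.1832, 0.2144]
tool_rot: [3.119, 0.378, 0.005]
contact_force: [-1.7, -1.0, 4.6]
opening: -0.0001
t: 5.5
tool_pos: [0.4724, 0.1833, 0.2132]
tool_rot: [3.119, 0.378, 0.004]
contact_force: [-1.9, -1.2, 5.2]
opening: -0.0001
t 5.5 tip [0.4728 0.1833 0.0398] F [-1.9 -1.2  5.2] yaw 0.241 level turn [ 0.0005 -0.0025 -0.    ] shift [-1.4 -0.1 -0.2]
```

```bash
python3 -m crank '[[0,0,0,0,0,1,1]]'; python3 -m crank '[[0,0,0,0,0,0,1]]'; python3 -m crank '[[0,0,0,0,0,-5,1],[0,0,0,0,0,-8,1],[0,0,0,0,0,-15,1],[0,0,0,0,0,-15,1],[0,0,0,0,0,0,1]]'
python3 - <<'E'
from h import *
p=eyes.get_image("side");cv2.imwrite("pics/s2.png",cv2.resize(p["image"][170:290,200:360,::-1],None,fx=5,fy=5,interpolation=2))
o,pos,Rm=pose(); p=eyes.get_image("wrist");T=wristT(p,pos,Rm)
cv2.imwrite("pics/w4.png",p["image"][:,:,::-1])
for n,a,c in blobs(p["image"],(0,0,640,480)): print(n,a,c,ray(p,*c,.043,T).round(4))
tip(.4565,.0755,.08)
E
```

```text
t: 5.58
tool_pos: [0.4725, 0.1833, 0.2126]
tool_rot: [3.118, 0.378, 0.003]
contact_force: [-2.5, -0.0, 6.3]
opening: 0.0
t: 5.67
tool_pos: [0.4726, 0.1833, 0.213]
tool_rot: [3.118, 0.378, 0.002]
contact_force: [-1.9, -0.0, 5.8]
opening: 0.0004
t: 6.08
tool_pos: [0.4723, 0.1833, 0.258]
tool_rot: [3.118, 0.378, 0.002]
contact_force: [0.3, 0.3, -0.2]
opening: 0.0002
green 1222 [315.75531915 268.7299509 ] [0.4726 0.1844 0.043 ]
green 390 [610.76923077 346.6       ] [ 0.4655 -0.0121  0.043 ]
blue 1197 [475.54051796 328.64828739] [0.4571 0.0771 0.043 ]
t 6.183 tip [0.4709 0.1828 0.0819] F [ 0.7  0.2 -0.4] yaw 0.241 level turn [0.0005 0.0028 0.    ] shift [-39.7 100.8   2.1]
```

View pics/w4.png

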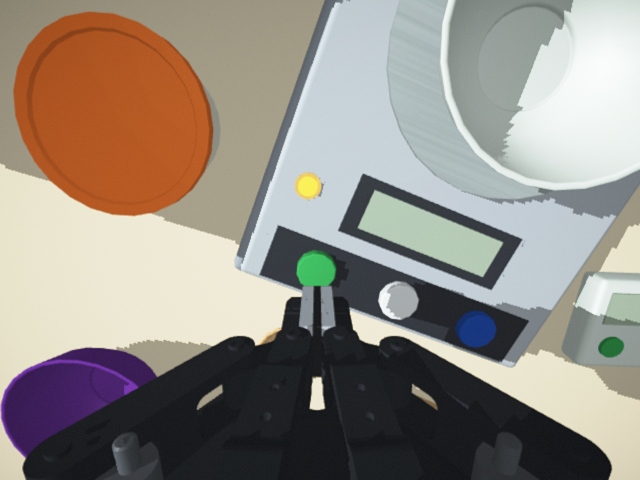

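View pics/s2.png

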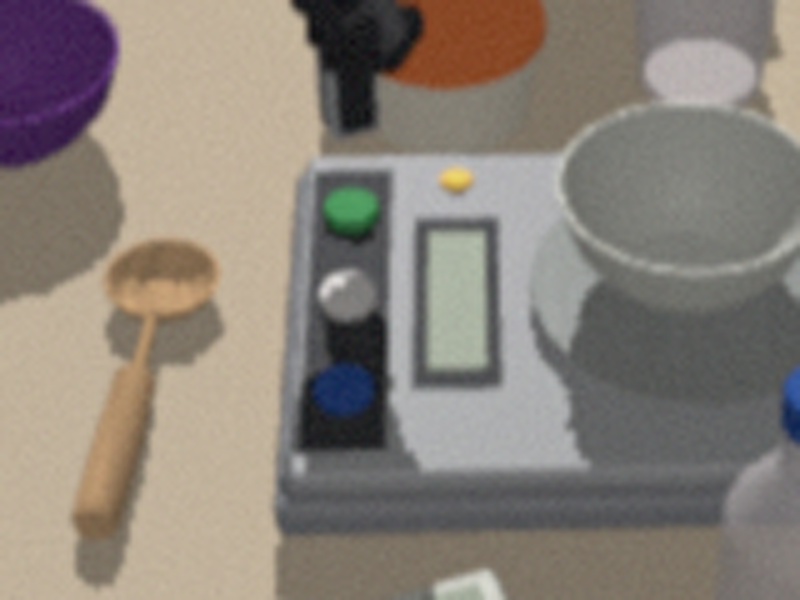

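The green key is up again. The force rose from 2.8 to 6.3 N between about 42 and 39 mm, which matches the key's spring, and the scale hasn't moved. Next is the blue key.

```bash
python3 -m crank '[[0,0,0,-10,26,0,1],[0,0,0,-10,26,0,1],[0,0,0,-10,26,0,1],[0,0,0,-9,22,0,1],[0,0,0,0,0,0,1],[0,0,0,0,0,0,1]]'
python3 - <<'E'
from h import *
o,pos,Rm=pose(); p=eyes.get_image("wrist");T=wristT(p,pos,Rm)
cv2.imwrite("pics/w5.png",p["image"][:,:,::-1])
for n,a,c in blobs(p["image"],(0,0,640,480)): print(n,a,c,ray(p,*c,.043,T).round(4))
tip(.4565,.0755,.06)
E
```

```text
t: 6.68
tool_pos: [0.4545, 0.0734, 0.2493]
tool_rot: [-3.118, -0.383, 0.016]
contact_force: [-0.4, -0.6, -0.6]
opening: -0.0002
green 1772 [126.98814898 196.87471783] [0.4719 0.1825 0.043 ]
green 454 [482.75330396 294.67180617] [ 0.4638 -0.0231  0.043 ]
blue 1354 [316.09896603 267.01772526] [0.4572 0.0754 0.043 ]
t 6.733 tip [0.4525 0.0735 0.0758] F [ 0.7 -1.  -0.3] yaw 0.245 level turn [-0.0014  0.011  -0.    ] shift [ 4.5 -1.  15.7]
```

View pics/w5.png

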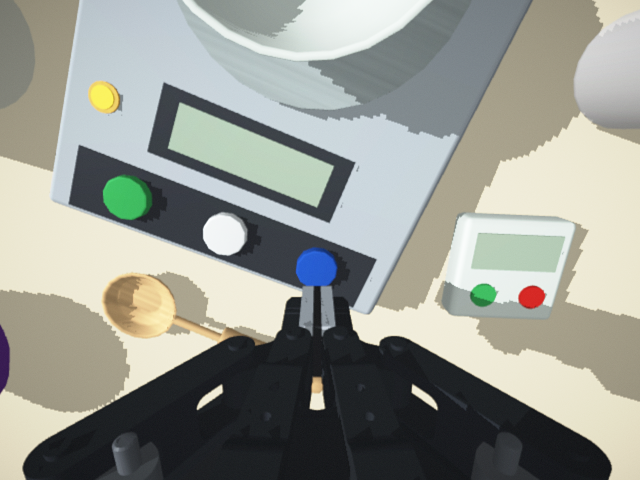

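The wrist view shows the blue key at (316,267), just ahead of the fingertips, and the green and white keys standing up. I'll go down to about 50 mm.

```bash
python3 -m crank '[[0,0.011,0,2.5,-1,9,1],[0,0,0,2,-1,8,1],[0,0,0,0,0,6,1],[0,0,0,0,0,0,1],[0,0,0,0,0,0,1]]'
python3 - <<'E'
from h import *
tip(.4565,.0755,.040)
E
```

```text
t: 7.15
tool_pos: [0.4581, 0.0799, 0.223]
tool_rot: [-3.115, -0.39, 0.005]
contact_force: [-0.5, -0.1, 0.8]
opening: 0.0001
t 7.15 tip [0.4575 0.0803 0.0496] F [-0.5 -0.1  0.8] yaw 0.249 level turn [-0.0031  0.0027 -0.    ] shift [-2.1  4.4  9.6]
```

```bash
python3 -m crank '[[0,0,0,-1.5,4.5,0,1],[0,0,0,0,0,0,1]]'
python3 - <<'E'
from h import *
tip(.4568,.075,.040)
E
```

```text
t: 7.32
tool_pos: [0.4577, 0.0756, 0.2227]
tool_rot: [-3.114, -0.393, 0.007]
contact_force: [-0.3, -0.3, -0.9]
opening: -0.0001
t 7.317 tip [0.4569 0.076  0.0493] F [-0.3 -0.3 -0.9] yaw 0.251 level turn [-0.0033  0.0038 -0.    ] shift [-0.3  1.   9.3]
```

```bash
python3 -m crank '[[0,0,0,0,0.5,3.5,1],[0,0,0,0,0,2,1],[0,0,0,0,0,1.5,1]]'; python3 -m crank '[[0,0,0,0,0,1.5,1]]';  python3 -m crank '[[0,0,0,0,0,1.5,1]]'; python3 -c "
from h import *
tip(.4568,.075,.0390)"
```

```text
t: 7.57
tool_pos: [0.4583, 0.0749, 0.2164]
tool_rot: [-3.115, -0.392, 0.003]
contact_force: [-0.1, -0.1, 0.3]
opening: 0.0005
t: 7.65
tool_pos: [0.4584, 0.0749, 0.2151]
tool_rot: [-3.114, -0.392, 0.003]
contact_force: [-2.2, -0.1, 2.2]
opening: 0.0001
t: 7.73
tool_pos: [0.4585, 0.0749, 0.2138]
tool_rot: [-3.114, -0.392, 0.003]
contact_force: [-1.5, 0.7, 4.4]
opening: 0.0001
t 7.733 tip [0.4581 0.0753 0.0404] F [-1.5  0.7  4.4] yaw 0.25 level turn [-0.003   0.0016 -0.    ] shift [-1.3 -0.   1.4]
```

```bash
python3 -m crank '[[0,0,0,0,0,1.5,1]]'; python3 -m crank '[[0,0,0,0,0,0.7,1]]'; python3 -m crank '[[0,0,0,0,0,-5,1],[0,0,0,0,0,-8,1],[0,0,0,0,0,-20,1],[0,0,0,0,0,-35,1],[0,0,0,0,0,-35,1],[0,0,0,0,0,-35,1],[0,0,0,0,0,0,1]]'
python3 - <<'E'
from h import *
o,pos,Rm=pose(); p=eyes.get_image("wrist");T=wristT(p,pos,Rm)
cv2.imwrite("pics/w6.png",p["image"][:,:,::-1])
for n,a,c in blobs(p["image"],(0,0,640,480)): print(n,a,c,ray(p,*c,.043,T).round(4))
print(pos.round(4))
E
```

```text
t: 7.82
tool_pos: [0.4586, 0.0749, 0.2127]
tool_rot: [-3.114, -0.392, 0.004]
contact_force: [-3.8, -1.1, 6.2]
opening: 0.0004
t: 7.9
tool_pos: [0.4587, 0.0749, 0.2124]
tool_rot: [-3.114, -0.392, 0.005]
contact_force: [-3.2, -0.3, 7.0]
opening: -0.0
t: 8.48
tool_pos: [0.4578, 0.0744, 0.3554]
tool_rot: [-3.114, -0.391, 0.012]
contact_force: [1.3, 0.2, 0.5]
opening: -0.0004
green 708 [197.4039548  177.69067797] [0.4716 0.183  0.043 ]
green 208 [430.96153846 248.01442308] [ 0.4614 -0.0281  0.043 ]
blue 612 [317.51143791 225.34803922] [0.4565 0.0752 0.043 ]
[0.4578 0.0744 0.3554]
```

View pics/w6.png

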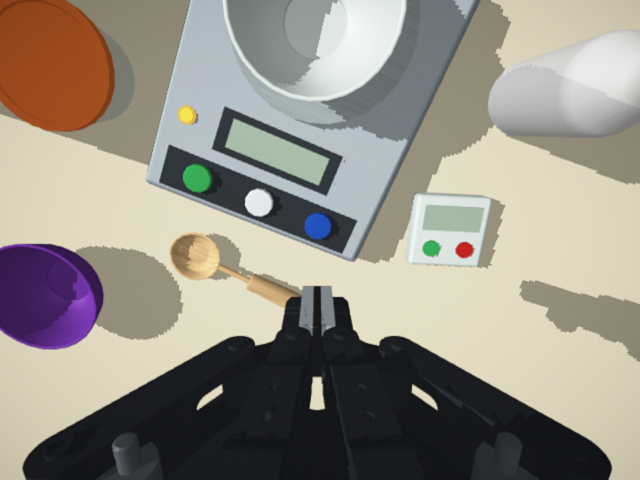

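All keys are up at (197,178), (259,203) and (318,225), and the scale hasn't moved. I'll draw the hand back, clear of the scale.

```bash
python3 -m crank '[[0,0,0,-8,25,-20,1],[0,0,0,-10,35,-15,1],[0,0,0,-10,38,0,1],[0,0,0,-10,38,0,1],[0,0,0,-10,38,0,1],[0,0,0,-5,20,0,1],[0,0,0,0,0,0,1],[0,0,0,0,0,0,1]]'
python3 - <<'E'
from h import *
p=eyes.get_image("side");cv2.imwrite("pics/s3.png",p["image"][:,:,::-1])
for n,a,c in blobs(p["image"],(250,195,290,262)): print(n,a,c,ray(p,*c,.042).round(4))
o=ctrl.get_obs();print(o["t"],np.abs(o["dq"]).max(),o["contact_force"])
E
```

```text
t: 9.2
tool_pos: [0.4521, -0.1339, 0.3836]
tool_rot: [-3.111, -0.399, 0.023]
contact_force: [-0.7, 0.5, -0.3]
opening: -0.0
9.25 0.03459808442847951 [ 0.77905494 -0.32351603 -1.01341685]
```

View pics/s3.png

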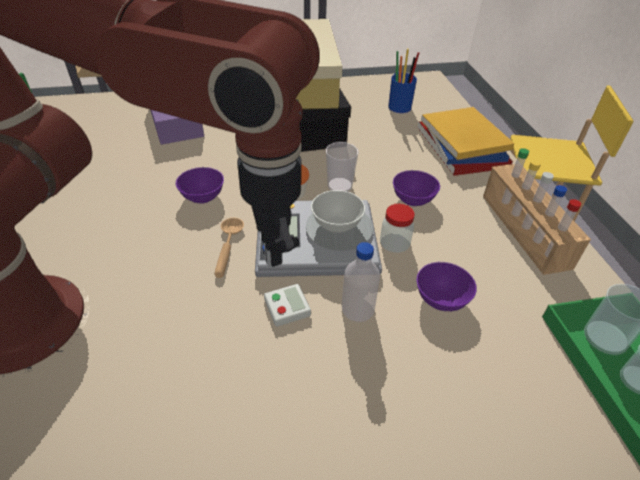

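The side view shows the bowl (337,212), scale, timer (287,303), bottle and spoon where they were. The hand is in the air at y = -0.13 and only hides the keys from this camera.

```bash
python3 -c "
from station import ctrl
print(ctrl.finish_job())"
```

```text
the job is handed in; nothing more can be done
None
```

I switched the scale on with its green key, then pressed the blue tare key, drew the hand clear and handed the job in at about 9.3 s of the 50 s allowed.

- **Presses:** The green key went down about 3.8 mm at 6.3 N and the blue about 4 mm at 7.0 N. Both are past the 2 mm / 4 N press point, and the forces fit the key spring. There were also sideways forces of up to about 4 N.
- **Units key:** The closed fingers only crossed over the grey units key, about 33 mm above it, and did not touch it.
- **After the presses:** The last wrist picture showed all three keys up. The green and blue keys were within 1–2 mm of where I first measured them, so the scale shows no shift. The bowl, timer, spoon and bottle looked unmoved in the side view.
- **Disagreements and limits:**
  - The first side-camera key positions were up to 6 mm off the wrist-camera ones in y. I used the wrist-camera values, and the contact forces bore them out.
  - In the final side picture the hand hid the keys, so the last look at them was the wrist picture just before I drew back.
  - Key travel is worked out from fingertip height, not read directly, and the display's response was not checked.

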